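# Steady the swinging weighing hook and hang the vial carrier on it

## Robot

A 6-joint arm with a two-finger parallel gripper is mounted at the origin on the work surface. World frame = base frame: x ahead of the robot, y to its left, z up, the work surface at z = 0. Lengths are in m, angles in degrees, forces in N, time in s.
With the tool pointing down it reaches from about 0.4 to 0.825 m from the base axis. Payload 7 kg.
Tool frame: the origin (TCP) lies between the finger pads; the fingertips stand 19 mm ahead of it and the grasp point (between the pads) is the TCP; z points along the fingers, y is the line along which they close (so a half turn about z gives the same grasp; the last joint's range is limited). The gripper opens to 88 mm and grips with 3 to 60 N. Pads are 19 mm wide; open, the fingers measure 130 mm over their backs; the gripper's body (78 mm by 193 mm) begins 47 mm behind the grasp point.
Start: joints at [81.366, 20.546, 0.682, 0, -70.136, -16.507], TCP at [0.287, 0.611, 0.246] pointing down, gripper open.
Joint ranges: [-176.03, 176.03], [-82.01, 121.73], [-58.28, 71.71], [-173.87, 95.51], [-174.79, -0.11], [-173.66, 173.66]. Speed limits (degrees/s): [136.94, 136.94, 172.46, 180, 180, 180].

## Interface

Orientations are given as [roll, pitch, yaw] about the fixed x, y, z axes, in that order (R = Rz(yaw) Ry(pitch) Rx(roll)).
In Python, from plant import get_obs, snapshot, close_job, spot_in, spot_point gives the robot as it stands.
- The arm moves only by the tool play_rows, never from a script. Its argument "plan" is a list of rows, each a list of 6 numbers: the shift along the tool's x, y, z in cm, then the turn, a rotation vector about the tool's x, y, z in degrees. A call has 1 to 20 rows; each row shifts and turns the commanded pose from where the row before left it, along the tool's axes as they then stand; what a row does not reach is not made up. A row lasts 1/12 s, in which the tool goes at most 41.7 mm and 7.16 degrees, less where a joint would pass 70% of its speed; a pose out of reach is approached as far as the arm can. A call is refused whole if a number of a shift passes 4.17 or a number of a turn 7.16, either way. A call with a gripper value outside its range is refused whole. "grip" is the finger opening in cm, from 0 to 8.76, set as the call begins (left out, the last holds). The fingers move at their own pace and stop on an object; the grip force is fixed at half the most. Time passes only in rows, so rows that do not move let the fingers close. It gives the time, the measured TCP pose, the force, the opening and the grip force at its end, in the units of the state.
- get_obs(): the state, without advancing time (a new reading comes with each control period).
- snapshot(name): name is "scene" or "side" or "wrist"; returns a dict with "frame" (420x560x3 uint8, red, green, blue), "fx", "fy", "cx", "cy" (pixels), "position" and "attitude" of the camera in the world. Camera axes: x right, y down, z forward; pixel columns grow to the right and rows downward; lengths in m; the calibration is good to about 2 mm. A picture is of the moment at which its call begins. There is no depth.
- close_job(): hands the job in; it is judged then, once.
Trained networks look in the newest picture that a camera, given by its name, has taken for a name from the list of things; names that differ only in an ending like _2 or _b are one class to them, and where a whole thing is asked for, a point or a joint stands for the part that bears it (a point fixed in the world has none). Each returns a list of dicts, best first, with "score" (0 to 1); they miss things now and then, are a little off and sometimes report something else, mostly with a low value. They report only what shows in the picture. A call takes as long as a camera call.
- spot_in(camera, thing): "position" ([x, y, z] in m, in world coordinates, good to about 4 mm: the middle of the surface that is visible of it).
- spot_point(camera, thing): "position" ([x, y, z] in m, in world coordinates, good to about 4 mm: a listed point, or the origin of a listed thing).
The state is a dict: "clock": time; "joint_pos": joint angles; "qvel": joint speeds; "tau": joint torques, N m; "tool_pos": TCP position; "orientation": TCP orientation; "force": force on the tool from outside, world axes, zero at the start; "moment": the same for the moment, N m; "opening": finger opening in m; "gripper_force": force on a finger pad.
Only numpy, scipy, OpenCV 4.12 (cv2) and the standard library are available. Lean on these libraries where they do the work, as an engineer would, in place of code of your own. Each camera call takes 0.05 s, during which the arm holds its last target. There are 200 camera calls.

## Task

The hook of the weighing stand is swinging. Bring it to rest close to plumb with a light touch from the carrier with the amber vial (blue tab) or from the fingers, and hold it still a moment; then hang that carrier by its bail in the hook, lowering it until the hook is felt to take the weight before you let go, and leave it hanging upright and still. The hook belongs to a delicate balance: never push, pull or load it with more than 8 N; keep the carrier upright and disturb nothing else.

Things in the scene. Friction and masses are not known exactly. Their poses are not given: they have to be found in the camera images.
- amber_carrier: carrier to hang: steel cup foot (48 mm across), amber vial with black cap (top at height 61), wire bail, BLUE grip tab; 115 high, 105 to 155 g. Origin: centre of the foot's underside; z up; tab towards -x. Bail of 5 mm wire in the y-z plane: two uprights at y=-18 and +18 (centres), joined by a straight top bar along y. Clear window under the bar 31 wide, 48 high
- amber_carrier_bar (a point): middle of the amber carrier's bail top bar, on its centre line: x=0, y=0, 112 mm above the foot. The weight is balanced below the bar, so the carrier hangs nearly upright from it
- amber_carrier_tab (a point): centre of the amber carrier's blue grip tab: 34 mm (x) by 12 mm thick (y) by 36 mm high, 85 mm in -x of the bar and 65 mm above the foot; to be pinched across its thickness (along y) from above. Two wires at this height join it to the uprights
- clear_carrier: bystander: the same carrier with a clear vial, white cap and GREY tab; leave it alone. Same frame and sizes.
- stand: weighing stand, fixed: base plate 12 mm thick (x -50 to 220, y +-85), white column (x 150 to 200, y +-45, up to z=375) and white arm 36 mm wide reaching over the hook towards the robot (x from -10, z 324 to 364). Origin: on the bench straight below the hook's pivot; column on its +x side, open front on its -x side
- hook (a joint): swing angle of the hook (rad) about the stand's x axis through the pivot; 0 = plumb, positive = hook displaced to the stand's +y; stops at +-0.6. Swings freely along the stand's y only, about 1.5 swings a second, and scarcely dies down by itself. Sideways it yields to well under 1 N; along the stand's x and vertically it is rigid
- hook_pivot (a point): nominal pivot of the 0.2 kg hook, 300 mm above the bench; the true height is hand-set, up to 7 mm higher or lower, and not told. From the true pivot, plumb, in stand axes: 6 mm shank down to z=-115, brass bob 26 wide at z -70 to -35, bowl curving to -x (lowest rod centre x=-13, z=-129) and up to an open tip at x=-28 ending at z=-109; 22 clear between tip and shank
- hook_seat (a point): nominal place, fixed to the stand, of the bail bar's centre when seated in the plumb hook's bowl: 13 mm in -x of the pivot, 123.5 below it; the true one is up to 7 mm higher or lower, as the pivot: feel for it. The bar goes over the tip from the -x side, then down into the bowl
- vial_a: bystander: loose amber vial with black cap, 26 mm across, 54 high, origin under its centre
- vial_b: bystander: loose amber vial as vial_a
- vial_c: bystander: loose amber vial as vial_a
- solvent_bottle: bystander: amber bottle with blue cap, 72 mm across, 130 high, origin under its centre
- beaker: bystander: glass beaker, 66 mm across, 85 high, origin under its centre
- jar: bystander: glass jar with red lid, 62 mm across, 65 high, origin under its centre

How it is judged (in metres and radians):
On the way, in this order (a step that is already met when the one before it is completed fails the run):
1. the hook is held at rest near plumb (within 0.2 rad, slower than 0.15 rad/s) by a touch of the carrier or the fingers, for 0.5 s (contact force between any of amber_carrier, the fingers and hook above 0.01 N and value of joint hook between -0.2 and 0.2 rad and velocity of joint hook between -0.15 and 0.15 rad/s), for 0.5 s.
2. with the bail bar in the bowl, the hook bears at least 0.5 N of the carrier while the fingers still hold it, for 0.2 s (x of amber_carrier_bar in the frame of hook_seat between -0.011 and 0.011 m and y of amber_carrier_bar in the frame of hook_seat between -0.03 and 0.03 m and z of amber_carrier_bar in the frame of hook_seat between -0.012 and 0.0125 m and contact force between amber_carrier and hook above 0.5 N and contact force between the fingers and amber_carrier above 1 N), for 0.2 s.
At the end, for the whole second after the job is handed in: the amber carrier hangs with its bail bar in the hook's bowl (within 11 mm front to back and 12 mm in height of the nominal seat, 30 mm sideways), borne by the hook with 0.5 N or more, released, upright within 0.25 rad, slower than 0.08 m/s, the hook within 0.1 rad of plumb (x of amber_carrier_bar in the frame of hook_seat between -0.011 and 0.011 m and y of amber_carrier_bar in the frame of hook_seat between -0.03 and 0.03 m and z of amber_carrier_bar in the frame of hook_seat between -0.012 and 0.0125 m and contact force between the fingers and amber_carrier below 0.05 N and contact force between amber_carrier and hook above 0.5 N and angle between amber_carrier's own z axis and vertical below 0.25 rad and linear speed of amber_carrier below 0.08 m/s and value of joint hook between -0.1 and 0.1 rad); the robot touches nothing.
It fails at once if the hook is pushed, pulled or loaded with more than 8 N (contact force between hook and anything else above 8 N).
It fails at once if the amber carrier is tipped by more than 0.5 rad (angle between amber_carrier's own z axis and vertical above 0.5 rad).
It fails at once if the clear carrier, a vial, the bottle, the beaker or the jar is moved by more than 15 mm or tipped (distance of any of clear_carrier, vial_a, vial_b, vial_c, solvent_bottle, beaker, jar from where it was at the start of the episode above 0.015 m or angle between any of clear_carrier, vial_a, vial_b, vial_c, solvent_bottle, beaker, jar's own z axis and vertical above 0.3 rad).
It also fails if it takes over 64 s, if anything falls off the work surface, if the arm or the gripper's body presses on something with over 40 N, if the wrist force passes 120 N, or if a joint passes its speed limit or range.

## Working session

There is one attempt and no reset: what is moved stays moved. The work goes in short steps, Python scripts to look and compute and a tool call to move; the robot and the scene stay as the last step left them, time stands still between calls to the robot, and variables do not carry over. Pictures are saved under pics/ and viewed, at most 10 in all, crops included, and the job is handed in when it is done.

Besides the shell and the picture viewer there is one more tool, called after ">>>" by a JSON object that holds its "name" and its "arguments". play_rows: Moves the arm, as the interface text tells. Its arguments: {"type":"object","properties":{"plan":{"type":"array","items":{"type":"array","items":{"type":"number"}}},"grip":{"type":"number"}},"required":["plan"]}

```bash
mkdir -p pics; ls; cat > h.py <<'E'
import numpy as np, cv2
from plant import *
from scipy.spatial.transform import Rotation as R
def save(cam,name):
    s=snapshot(cam); cv2.imwrite('pics/'+name,s['frame'][:,:,::-1].copy()); return s
def rot(s):
    a=np.array(s['attitude'])
    return a if a.shape==(3,3) else R.from_euler('xyz',a,degrees=True).as_matrix()
def px(s,p):
    q=rot(s).T@(np.array(p)-s['position']); return [round(s['fx']*q[0]/q[2]+s['cx'],1),round(s['fy']*q[1]/q[2]+s['cy'],1)]
E
python3 - <<'E'
from h import *
o=get_obs(); print({k:np.round(v,3).tolist() for k,v in o.items()})
for c in ['scene','side']:
    s=save(c,c+'1.png'); print(c,s['position'],s['attitude'],s['fx'])
    for t in ['amber_carrier_bar','amber_carrier_tab','amber_carrier','clear_carrier','hook_pivot','hook_seat','stand','vial_a','solvent_bottle','beaker','jar']:
        print(t,[(np.round(d['position'],3).tolist(),round(d['score'],2)) for d in spot_point(c,t)][:4])
print(get_obs()['clock'])
E
```

```text
pics
{'clock': 0.0, 'joint_pos': [81.365, 20.593, 0.635, -0.02, -70.136, -16.508], 'qvel': [-0.004, 0.049, -0.082, 0.024, -0.079, 0.036], 'tau': [0.002, -58.272, 29.304, 6.996, 0.007, -0.0], 'tool_pos': [0.287, 0.611, 0.245], 'orientation': [179.905, -0.008, -25.151], 'force': [0.035, -0.727, 0.481], 'moment': [0.0, 0.023, -0.031], 'gripper_force': 0.0, 'opening': 0.088}
scene [ 1.23621099 -0.81383086  0.88383791] [-123.53467125    1.08934666   36.53968056] 431.9718896125548
amber_carrier_bar [([0.487, 0.092, 0.068], 0.69), ([0.564, 0.062, 0.11], 0.56)]
amber_carrier_tab [([0.487, 0.09, 0.066], 0.37)]
amber_carrier []
clear_carrier [([0.544, 0.281, -0.001], 0.66)]
hook_pivot []
hook_seat [([0.624, -0.161, 0.178], 0.81)]
stand [([0.633, -0.16, 0.004], 0.95)]
vial_a [([0.736, 0.192, -0.004], 0.69), ([0.721, 0.284, -0.002], 0.6), ([0.741, 0.115, -0.002], 0.52)]
solvent_bottle [([0.596, -0.539, -0.003], 0.85)]
beaker [([0.468, -0.522, 0.002], 0.92)]
jar [([0.582, 0.489, -0.003], 0.9)]
side [0.50685647 0.96935459 1.13467087] [-134.36531648   -0.88964986 -174.00724775] 396.15197985914716
amber_carrier_bar [([0.567, 0.068, 0.111], 0.53)]
amber_carrier_tab [([0.49, 0.096, 0.065], 0.84)]
amber_carrier [([0.564, 0.062, 0.001], 0.58)]
clear_carrier [([0.542, 0.279, 0.001], 0.73)]
hook_pivot [([0.596, -0.538, -0.001], 0.67), ([0.731, 0.194, -0.003], 0.32)]
hook_seat [([0.623, -0.16, 0.176], 0.94), ([0.721, 0.285, 0.002], 0.19)]
stand [([0.634, -0.161, -0.0], 0.57)]
vial_a [([0.741, 0.116, -0.001], 0.65), ([0.733, 0.191, -0.001], 0.5), ([0.718, 0.284, -0.002], 0.39)]
solvent_bottle [([0.596, -0.538, -0.0], 0.69), ([0.735, 0.194, -0.001], 0.67), ([0.623, -0.162, 0.178], 0.62)]
beaker [([0.543, 0.28, 0.001], 0.67), ([0.474, -0.516, -0.001], 0.63)]
jar [([0.581, 0.49, 0.004], 0.75), ([0.544, 0.278, 0.001], 0.44)]
1.2
```

View pics/scene1.png

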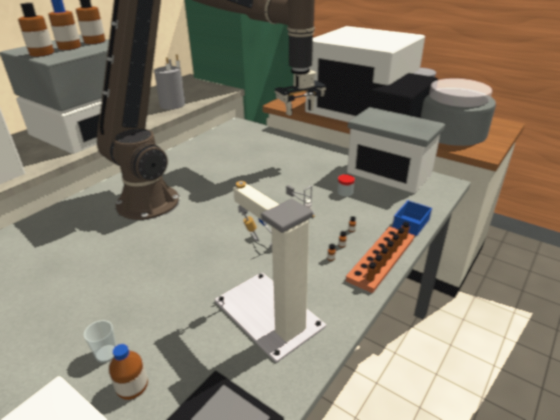

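View pics/side1.png

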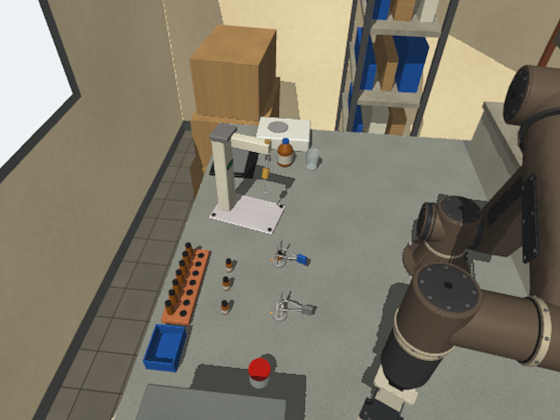

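The scene view shows the stand at about (280,290) with its hook near (250,228), and the carriers behind it. The side view shows the blue-tab carrier at (285,257), the grey one at (290,308), and the hook and bob at (266,175). Next I'll get the stand's yaw and refine the carrier's pose.

```bash
python3 - <<'E'
from h import *
from itertools import product
tabs=[];bars=[];hk=[]
for i in range(5):
  for c in ['side','scene']:
    s=snapshot(c)
    for t,l,ref in [('amber_carrier_tab',tabs,(.489,.094,.065)),('amber_carrier_bar',bars,(.565,.065,.112))]:
        for d in spot_point(c,t):
            if np.linalg.norm(np.array(d['position'])-ref)<.03: l.append(d['position'])
    d=spot_in(c,'hook'); 
    if d: print(round(get_obs()['clock'],2),c,np.round(d[0]['position'],3),round(d[0]['score'],2))
print(np.mean(tabs,0),np.std(tabs,0),len(tabs)); print(np.mean(bars,0),len(bars))
v=np.mean(bars,0)-np.mean(tabs,0); print('yaw',np.degrees(np.arctan2(v[1],v[0])),np.linalg.norm(v[:2]))
ims=[]
for c,p in [('side',(.66,-.16,.15)),('scene',(.66,-.16,.15))]:
    s=snapshot(c); K=5 if c=='side' else 3
    o=np.array(px(s,p)).astype(int); w,h=(39,58) if c=='side' else (66,97)
    x0,y0=o-[w,h]; im=s['frame'][y0:y0+2*h,x0:x0+2*w,::-1]
    im=cv2.resize(im,None,fx=K,fy=K,interpolation=cv2.INTER_CUBIC)
    for yaw,col in [(-8,(255,0,0)),(0,(0,255,0)),(8,(0,0,255))]:
        M=R.from_euler('z',yaw,degrees=True).as_matrix()
        q=np.array([px(s,M@[a,b,.012]+[.6335,-.1605,0]) for a,b in [(-.05,-.085),(.22,-.085),(.22,.085),(-.05,.085)]])
        cv2.polylines(im,[((q-[x0,y0])*K).astype(int)],True,col,1)
    ims.append(im)
H=580
im=np.hstack([cv2.resize(i,(int(i.shape[1]*H/i.shape[0]),H)) for i in ims]); print(im.shape); cv2.imwrite('pics/stand.png',im)
E
```

```text
1.4 side [ 0.641 -0.146  0.24 ] 0.67
1.6 scene [ 0.636 -0.192  0.246] 0.81
2.0 scene [ 0.642 -0.182  0.24 ] 0.66
2.2 side [ 0.637 -0.161  0.238] 0.44
2.4 scene [ 0.652 -0.154  0.246] 0.62
2.6 side [ 0.635 -0.167  0.244] 0.43
2.8 scene [ 0.645 -0.159  0.245] 0.56
3.0 side [ 0.638 -0.149  0.241] 0.62
3.2 scene [ 0.639 -0.187  0.246] 0.8
[0.48802 0.09276 0.06569] [0.00110887 0.00186612 0.00123487] 10
[0.5663 0.064  0.1116] 9
yaw -20.173285643185594 0.08339601908964231
(580, 784, 3)
```

View pics/stand.png

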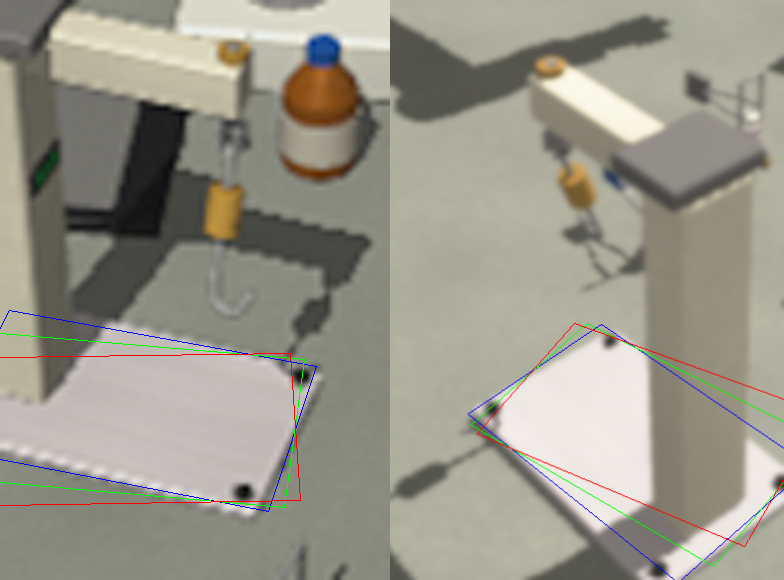

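The plate's edges lie a little beyond the +8° outline, so the stand's yaw is about +10°. I'll move above the tab now.

>>> {"name": "play_rows", "arguments": {"plan": [[1.2,1.2,0,0,0,0],[2.5,2.4,0,0,0,0],[2.6,2.5,0,0,0,0],[2.6,2.5,0,0,0,0],[2.6,2.5,0,0,0,0],[2.6,2.5,0,0,0,0],[2.6,2.5,0,0,0,0],[2.6,2.5,0,0,0,0],[2.6,2.5,0,0,0,0],[2.6,2.5,0,0,0,0],[2.6,2.5,0,0,0,0],[2.6,2.5,0,0,0,0],[2.6,2.5,0,0,0,0],[2.6,2.5,0,0,0,0],[2.6,2.5,0,0,0,0],[2.6,2.0,1,0,0,0],[1.2,0.8,2,0,0,0],[0,0,2,0,0,-2.5],[0,0,2,0,0,-2.5],[0,0,0,0,0,0]]}}

```text
clock: 4.97
tool_pos: [0.4934, 0.082, 0.1721]
orientation: [179.8, 0.3, -20.1]
force: [-0.6, 0.7, 0.2]
opening: 0.0876
gripper_force: 0.0
```

```bash
python3 - <<'E'
from h import *
from scipy.optimize import least_squares
o=get_obs(); print(o['clock'],np.round(o['tool_pos'],4),np.round(o['orientation'],2),np.round(o['force'],2))
obs=[]
corn=[(-.05,-.085),(.22,-.085),(.22,.085),(-.05,.085)]
# corner pixels read from the crop of the two views
seat=[];st=[]
for c in ['side','scene']*3:
    s=snapshot(c)
    for t,l,r in [('hook_seat',seat,(.6235,-.1605,.177)),('stand',st,(.6335,-.1605,0))]:
        for d in spot_point(c,t):
            if np.linalg.norm(np.array(d['position'])-r)<.03: l.append(d['position'])
print('seat',np.mean(seat,0),np.std(seat,0),'stand',np.mean(st,0),np.std(st,0))
sc={c:snapshot(c) for c in ['side','scene']}
# crop geometry as before
pts=[]
for c,w,h,ox in [('side',39,58,0),('scene',66,97,390)]:
    s=sc[c]; o=np.array(px(s,(.66,-.16,.15))).astype(int); f=580/(2*h)
    P={'side':{3:(254,517),0:(320,372)},'scene':{0:(466,415),3:(603,322)}}[c]
    if c=='scene': pass
    for k,(x,y) in P.items(): pts.append((c,k,(x-ox)/f+o[0]-w,y/f+o[1]-h))
def F(v,full=False):
    r=[]
    M=R.from_euler('z',v[2],degrees=True).as_matrix()
    for c,k,x,y in pts:
        q=px(sc[c],M@[*corn[k],.012]+[v[0],v[1],0]); r+= [q[0]-x,q[1]-y]
    return r
print(pts)
print(least_squares(F,[.633,-.16,10]).x,np.round(F(least_squares(F,[.633,-.16,10]).x),1))
# edge-based: white mask
s=sc['side'];
E
```

```text
4.9667 [0.4934 0.082  0.1721] [179.78   0.25 -20.14] [-0.57  0.66  0.22]
seat [ 0.623   -0.16058  0.17768] [0.00191833 0.00123677 0.00031875] stand [ 0.63528333 -0.16203333  0.00148333] [0.00116393 0.00121198 0.00166675]
[('side', 3, np.float64(271.8), np.float64(234.39999999999998)), ('side', 0, np.float64(285.0), np.float64(205.39999999999998)), ('scene', 0, np.float64(212.4206896551724), np.float64(300.81034482758616)), ('scene', 3, np.float64(258.2448275862069), np.float64(269.70344827586206))]
[ 0.633 -0.16  10.   ] [ 10.   -3.5  -6.6  -4.    4.2   7.1 -10.7   0.3]
```

```bash
sed -i 's/round(\(s\[.fx.\][^,]*\),1)/\1/; s/round(\(s\[.fy.\][^]]*\]\)/round(\1/' h.py; cat > h2.py <<'E'
E
python3 - <<'E'
from h import *
from scipy.optimize import least_squares
def pxx(s,p):
    q=rot(s).T@(np.array(p)-s['position']); return [s['fx']*q[0]/q[2]+s['cx'],s['fy']*q[1]/q[2]+s['cy']]
corn=[(-.05,-.085),(.22,-.085),(.22,.085),(-.05,.085)]
pts=[('side',3,271.8,234.4),('side',0,285,205.4),('scene',0,212.4,300.8),('scene',3,258.2,269.7)]
sc={c:snapshot(c) for c in ['side','scene']}
M=lambda a:R.from_euler('z',a,degrees=True).as_matrix()
def F(v): return np.ravel([np.subtract(pxx(sc[c],M(v[2])@[*corn[k],.012]+[v[0],v[1],0]),(x,y)) for c,k,x,y in pts])
r=least_squares(F,[.633,-.16,10]); print(r.x,np.round(r.fun,1))
t=get_obs(); p=np.array(t['tool_pos']); y=np.radians(t['orientation'][2])
d=np.array([.488,.0928])-p[:2]; print('tool shift', d@[np.cos(y),np.sin(y)], d@[np.sin(y),-np.cos(y)], p[2]-.065)
E
```

```text
[  0.63391109  -0.16079489 -10.21990267] [ 1.7 -1.  -0.  -0.7  0.7 -1.1  0.8  1.2]
tool shift -0.010163296021222441 -0.006272853199307943 0.11052912384907038
```

The stand's yaw is about -10° (the blue outline in the picture is -8°). The seat is at about (0.6225, -0.160). Grasping now.

>>> {"name": "play_rows", "arguments": {"plan": [[-0.5,-0.3,0,0,0,0],[-0.5,-0.3,1,0,0,0],[0,0,1.5,0,0,0],[0,0,1.5,0,0,0],[0,0,1.5,0,0,0],[0,0,1.5,0,0,0],[0,0,1.5,0,0,0],[0,0,1.3,0,0,0],[0,0,0.7,0,0,0],[0,0,0.5,0,0,0],[0,0,0,0,0,0],[0,0,0,0,0,0]]}}

```text
clock: 7.07
tool_pos: [0.4882, 0.0927, 0.0659]
orientation: [-180.0, -0.0, -20.1]
force: [1.1, -0.1, -0.0]
opening: 0.088
gripper_force: 0.0
```

```bash
python3 - <<'E'
from h import *
s=save('wrist','w1.png')
for t in ['amber_carrier_tab','amber_carrier_bar']: print(t,[(np.round(d['position'],4),round(d['score'],2)) for d in spot_point('wrist',t)])
snapshot('side')
for t in ['amber_carrier_tab','amber_carrier_bar']: print(t,[(np.round(d['position'],4),round(d['score'],2)) for d in spot_point('side',t)])
E
```

```text
amber_carrier_tab [(array([0.4894, 0.0923, 0.0645]), 0.84)]
amber_carrier_bar [(array([0.5635, 0.0629, 0.1112]), 0.93)]
amber_carrier_tab [(array([ 0.7385,  0.1171, -0.0029]), 0.73)]
amber_carrier_bar [(array([0.5662, 0.0651, 0.1105]), 0.49)]
```

View pics/w1.png

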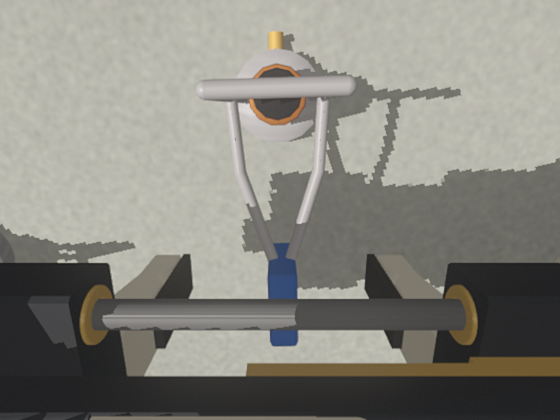

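The tab (283,300) is centred between the open fingers, and the bail bar (277,88) is square ahead. I'll close the fingers and lift slightly.

>>> {"name": "play_rows", "arguments": {"plan": [[0,0,0,0,0,0],[0,0,0,0,0,0],[0,0,0,0,0,0],[0,0,0,0,0,0],[0,0,0,0,0,0],[0,0,0,0,0,0]], "grip": 0.6}}

```text
clock: 7.87
tool_pos: [0.4881, 0.0925, 0.0655]
orientation: [180.0, 0.0, -20.1]
force: [-0.3, 0.9, 0.5]
opening: 0.0532
gripper_force: 0.0
```

>>> {"name": "play_rows", "arguments": {"plan": [[0,0,0,0,0,0],[0,0,0,0,0,0],[0,0,0,0,0,0],[0,0,0,0,0,0],[0,0,0,0,0,0],[0,0,0,0,0,0],[0,0,0,0,0,0],[0,0,0,0,0,0],[0,0,0,0,0,0]], "grip": 0}}

```text
clock: 8.62
tool_pos: [0.4881, 0.0925, 0.0656]
orientation: [-180.0, -0.0, -20.1]
force: [0.3, -0.2, 0.5]
opening: 0.0119
gripper_force: 30.0
```

>>> {"name": "play_rows", "arguments": {"plan": [[0,0,-0.3,0,0,0],[0,0,-0.7,0,0,0],[0,0,-1,0,0,-1],[0,0,-1.2,0,0,-2],[0,0,-1.2,0,0,-2],[0,0,-1.2,0,0,-2],[0,0,-1.2,0,0,-2],[0,0,-1.2,0,0,-1],[0,0,-0.8,0,0,0],[0,0,-0.5,0,0,0],[0,0,0,0,0,0],[0,0,0,0,0,0]]}}

```text
clock: 9.62
tool_pos: [0.4879, 0.0925, 0.1585]
orientation: [-180.0, 0.0, -10.2]
force: [-0.3, 0.2, -1.1]
opening: 0.0117
gripper_force: 30.0
```

```bash
cat > m.py <<'E'
from h import *
def bar(n=3,cams=('wrist','side')):
    o=get_obs(); p=np.array(o['tool_pos']); M=R.from_euler('xyz',o['orientation'],degrees=True).as_matrix()
    print(round(o['clock'],2),'tcp',np.round(p,4),np.round(o['orientation'],1),'F',np.round(o['force'],2))
    for c in cams:
        L=[]
        for i in range(n):
            snapshot(c)
            for d in spot_point(c,'amber_carrier_bar'):
                if np.linalg.norm(np.array(d['position'])-p)<.14: L.append(d['position']);break
        if L: b=np.mean(L,0); print(c,len(L),'bar',np.round(b,4),'in tool mm',np.round(M.T@(b-p)*1e3,1))
def stand(b,piv=(.635,-.162),yaw=-10.2):
    M=R.from_euler('z',yaw,degrees=True).as_matrix()[:2,:2]; return M.T@(np.array(b)[:2]-piv)
E
python3 -c "
from m import *
bar()"
```

```text
9.62 tcp [0.4879 0.0925 0.1585] [-180.     0.   -10.2] F [-0.33  0.2  -1.14]
wrist 3 bar [0.5673 0.0789 0.2037] in tool mm [ 80.5  -0.7 -45.2]
side 3 bar [0.5728 0.0807 0.2035] in tool mm [ 85.6  -3.4 -45. ]
```

>>> {"name": "play_rows", "arguments": {"plan": [[0.2,0.3,0,0,0,0],[0.4,0.6,0,0,0,0],[0.8,1.1,0,0,0,0],[1,1.4,0,0,0,0],[1.1,1.5,0,0,0,0],[1.2,1.6,0,0,0,0],[1.2,1.6,0,0,0,0],[1.2,1.6,0,0,0,0],[1,1.3,0,0,0,0],[0.6,0.8,0,0,0,0],[0.3,0.5,0,0,0,0],[0.2,0.2,0,0,0,0],[0,0,0,0,0,0],[0,0,0,0,0,0]]}}

```text
clock: 11.38
tool_pos: [0.5564, -0.0464, 0.1585]
orientation: [-180.0, 0.0, -10.1]
force: [-0.4, -0.7, -0.5]
opening: 0.012
gripper_force: 30.0
```

```bash
python3 - <<'E'
from m import *
bar()
sc={}
for i in range(8):
    s=snapshot('wrist'); d=spot_in('wrist','hook'); t=get_obs()['clock']
    if d: print(round(t,2),np.round(d[0]['position'],3),round(d[0]['score'],2), np.round(stand(d[0]['position'])*1e3))
ss=[]
for c in ['side','scene','wrist']:
    s=snapshot(c); o=px(s,(.62,-.14,.18)); ss.append((c,o,s))
ims=[]
for c,o,s in ss:
    x,y=int(o[0]),int(o[1]); w=140 if c=='wrist' else 45
    x=np.clip(x,w,559-w);y=np.clip(y,w,419-w)
    ims.append(cv2.resize(s['frame'][y-w:y+w,x-w:x+w,::-1],(266,266),interpolation=cv2.INTER_CUBIC))
cv2.imwrite('pics/c1.png',np.hstack(ims))
E
```

```text
11.38 tcp [ 0.5564 -0.0464  0.1585] [-180.     0.   -10.1] F [-0.4  -0.7  -0.52]
wrist 3 bar [ 0.6372 -0.0588  0.2045] in tool mm [ 81.7  -2.  -46. ]
side 3 bar [ 0.641  -0.0587  0.2054] in tool mm [ 85.5  -2.8 -46.9]
12.18 [ 0.622 -0.159  0.171] 0.92 [-13.   1.]
12.38 [ 0.64  -0.133  0.18 ] 0.8 [-0. 29.]
12.78 [ 0.639 -0.135  0.182] 0.6 [-1. 27.]
```

View pics/c1.png

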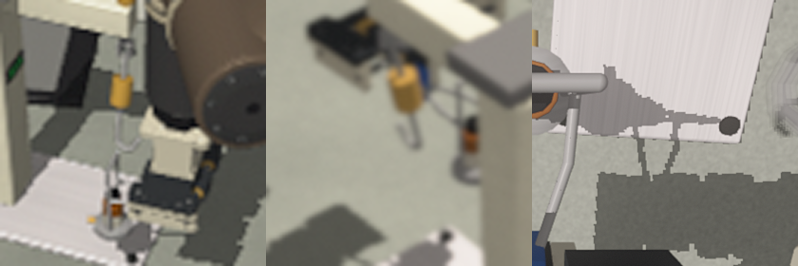

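The carrier hangs clear of the stand on the hook's +y side. I'll creep in sideways (tool +y).

>>> {"name": "play_rows", "arguments": {"plan": [[0,0.2,0,0,0,0],[0,0.3,0,0,0,0],[0,0.4,0,0,0,0],[0,0.4,0,0,0,0],[0,0.3,0,0,0,0],[0,0.2,0,0,0,0],[0,0.1,0,0,0,0],[0,0.05,0,0,0,0],[0,0.05,0,0,0,0],[0,0.05,0,0,0,0],[0,0.05,0,0,0,0],[0,0.05,0,0,0,0],[0,0.05,0,0,0,0],[0,0.05,0,0,0,0],[0,0.05,0,0,0,0],[0,0.05,0,0,0,0],[0,0.05,0,0,0,0],[0,0.05,0,0,0,0],[0,0.05,0,0,0,0],[0,0.05,0,0,0,0]]}}

```text
clock: 14.6
tool_pos: [0.5521, -0.0719, 0.1586]
orientation: [180.0, 0.0, -10.1]
force: [-0.0, -0.6, -2.1]
opening: 0.0118
gripper_force: 30.0
```

>>> {"name": "play_rows", "arguments": {"plan": [[0,0.05,0,0,0,0],[0,0.05,0,0,0,0],[0,0.05,0,0,0,0],[0,0.05,0,0,0,0],[0,0.05,0,0,0,0],[0,0.05,0,0,0,0],[0,0.05,0,0,0,0],[0,0.05,0,0,0,0],[0,0.05,0,0,0,0],[0,0.05,0,0,0,0],[0,0.05,0,0,0,0],[0,0.05,0,0,0,0],[0,0.05,0,0,0,0],[0,0.05,0,0,0,0],[0,0.05,0,0,0,0],[0,0.05,0,0,0,0],[0,0.05,0,0,0,0],[0,0.05,0,0,0,0],[0,0.05,0,0,0,0],[0,0.05,0,0,0,0]]}}

```text
clock: 16.27
tool_pos: [0.5504, -0.0817, 0.1586]
orientation: [-180.0, -0.0, -10.1]
force: [0.3, -0.9, -0.6]
opening: 0.012
gripper_force: 30.0
```

>>> {"name": "play_rows", "arguments": {"plan": [[0,0.06,0,0,0,0],[0,0.06,0,0,0,0],[0,0.06,0,0,0,0],[0,0.06,0,0,0,0],[0,0.06,0,0,0,0],[0,0.06,0,0,0,0],[0,0.06,0,0,0,0],[0,0.06,0,0,0,0],[0,0.06,0,0,0,0],[0,0.06,0,0,0,0],[0,0.06,0,0,0,0],[0,0.06,0,0,0,0],[0,0.06,0,0,0,0],[0,0.06,0,0,0,0],[0,0.06,0,0,0,0],[0,0.06,0,0,0,0],[0,0.06,0,0,0,0],[0,0.06,0,0,0,0],[0,0.06,0,0,0,0],[0,0.06,0,0,0,0]]}}

```text
clock: 17.93
tool_pos: [0.5482, -0.0936, 0.1585]
orientation: [180.0, 0.0, -10.1]
force: [0.0, 0.2, -0.7]
opening: 0.0118
gripper_force: 30.0
```

>>> {"name": "play_rows", "arguments": {"plan": [[0,0.07,0,0,0,0],[0,0.07,0,0,0,0],[0,0.07,0,0,0,0],[0,0.07,0,0,0,0],[0,0.07,0,0,0,0],[0,0.07,0,0,0,0],[0,0.07,0,0,0,0],[0,0.07,0,0,0,0],[0,0.07,0,0,0,0],[0,0.07,0,0,0,0],[0,0.07,0,0,0,0],[0,0.07,0,0,0,0],[0,0.07,0,0,0,0],[0,0.07,0,0,0,0],[0,0.07,0,0,0,0],[0,0.07,0,0,0,0],[0,0.07,0,0,0,0],[0,0.07,0,0,0,0],[0,0.07,0,0,0,0],[0,0.07,0,0,0,0]]}}

```text
clock: 19.6
tool_pos: [0.5458, -0.1074, 0.1586]
orientation: [180.0, 0.0, -10.1]
force: [-0.9, -0.2, -1.8]
opening: 0.0119
gripper_force: 30.0
```

```bash
python3 - <<'E'
from m import *
bar(2)
for i in range(8):
    c=['wrist','side'][i%2]
    s=snapshot(c); d=spot_in(c,'hook'); t=get_obs()['clock']
    if d: print(c,round(t,2),np.round(d[0]['position'],3),round(d[0]['score'],2), np.round(stand(d[0]['position'])*1e3))
E
```

```text
19.6 tcp [ 0.5458 -0.1074  0.1586] [180.    0.  -10.1] F [-0.86 -0.22 -1.81]
wrist 2 bar [ 0.6254 -0.1204  0.2058] in tool mm [ 80.7  -1.2 -47.3]
side 2 bar [ 0.6304 -0.1175  0.2061] in tool mm [ 85.1  -4.9 -47.6]
wrist 20.1 [ 0.631 -0.152  0.24 ] 0.64 [-6.  9.]
wrist 20.3 [ 0.633 -0.157  0.236] 0.69 [-3.  4.]
wrist 20.5 [ 0.632 -0.149  0.245] 0.79 [-5. 12.]
side 20.6 [ 0.638 -0.149  0.241] 0.63 [ 0. 13.]
wrist 20.7 [ 0.63  -0.161  0.237] 0.66 [-6.  0.]
side 20.8 [ 0.638 -0.16   0.238] 0.64 [2. 2.]
```

>>> {"name": "play_rows", "arguments": {"plan": [[0,0.06,0,0,0,0],[0,0.06,0,0,0,0],[0,0.06,0,0,0,0],[0,0.06,0,0,0,0],[0,0.06,0,0,0,0],[0,0.06,0,0,0,0],[0,0.06,0,0,0,0],[0,0.06,0,0,0,0],[0,0.06,0,0,0,0],[0,0.06,0,0,0,0],[0,0.06,0,0,0,0],[0,0.06,0,0,0,0],[0,0.06,0,0,0,0],[0,0.06,0,0,0,0],[0,0.06,0,0,0,0],[0,0.06,0,0,0,0],[0,0.06,0,0,0,0],[0,0.06,0,0,0,0],[0,0.06,0,0,0,0],[0,0.06,0,0,0,0]]}}

```text
clock: 22.47
tool_pos: [0.5437, -0.1192, 0.1586]
orientation: [-180.0, -0.0, -10.1]
force: [0.6, -0.5, -1.1]
opening: 0.0116
gripper_force: 30.0
```

>>> {"name": "play_rows", "arguments": {"plan": [[0,0.07,0,0,0,0],[0,0.07,0,0,0,0],[0,0.07,0,0,0,0],[0,0.07,0,0,0,0],[0,0.07,0,0,0,0],[0,0.07,0,0,0,0],[0,0.07,0,0,0,0],[0,0.07,0,0,0,0],[0,0.07,0,0,0,0],[0,0.07,0,0,0,0],[0,0.07,0,0,0,0],[0,0.07,0,0,0,0],[0,0.07,0,0,0,0],[0,0.07,0,0,0,0],[0,0.07,0,0,0,0],[0,0.07,0,0,0,0],[0,0.07,0,0,0,0],[0,0.07,0,0,0,0],[0,0.07,0,0,0,0],[0,0.07,0,0,0,0]]}}

```text
clock: 24.13
tool_pos: [0.5412, -0.133, 0.1586]
orientation: [180.0, -0.0, -10.1]
force: [0.5, 0.5, -0.6]
opening: 0.0122
gripper_force: 30.0
```

```bash
python3 - <<'E'
from m import *
bar(1)
for i in range(10):
    c=['wrist','side'][i%2]
    s=snapshot(c); d=spot_in(c,'hook'); t=get_obs()['clock']
    if d: print(c,round(t,2),np.round(d[0]['position'],3),round(d[0]['score'],2), np.round(stand(d[0]['position'])*1e3))
ims=[]
for c in ['side','wrist']:
    s=snapshot(c)
    if c=='wrist': im=s['frame'][:,:,::-1]; im=cv2.resize(im,(480,360))
    else:
        x,y=map(int,px(s,(.625,-.15,.2))); im=cv2.resize(s['frame'][y-45:y+45,x-35:x+35,::-1],(280,360),interpolation=cv2.INTER_CUBIC)
    ims.append(im)
cv2.imwrite('pics/c2.png',np.hstack(ims))
E
```

```text
24.13 tcp [ 0.5412 -0.133   0.1586] [180.   -0.  -10.1] F [ 0.5   0.51 -0.6 ]
side 1 bar [ 0.6278 -0.1479  0.2059] in tool mm [ 87.9  -0.5 -47.3]
wrist 24.43 [ 0.628 -0.167  0.258] 0.77 [-6. -6.]
wrist 24.63 [ 0.627 -0.165  0.26 ] 0.88 [-7. -4.]
wrist 24.83 [ 0.628 -0.164  0.258] 0.89 [-6. -3.]
side 24.93 [0.738 0.125 0.034] 0.61 [ 51. 301.]
wrist 25.03 [ 0.628 -0.164  0.259] 0.69 [-7. -3.]
side 25.13 [ 0.637 -0.157  0.24 ] 0.47 [1. 5.]
wrist 25.23 [ 0.628 -0.164  0.255] 0.8 [-7. -3.]
side 25.33 [ 0.626 -0.136  0.125] 0.33 [-13.  25.]
```

View pics/c2.png

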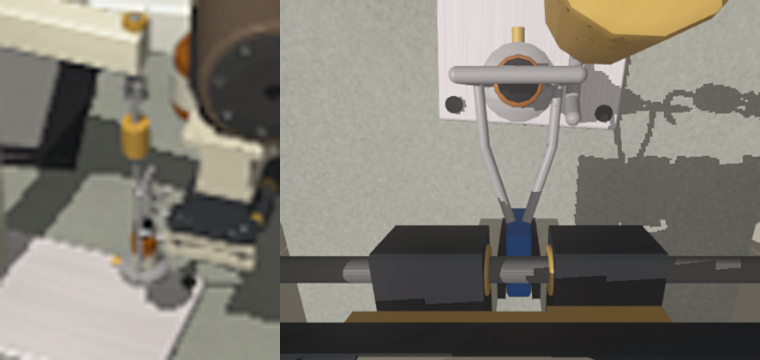

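The wrist view shows the hook (right of the bail, about (572,105)) leaning still against the right upright, and its reported position stays constant. I'll hold a moment more, then withdraw slowly.

>>> {"name": "play_rows", "arguments": {"plan": [[0,0,0,0,0,0],[0,0,0,0,0,0],[0,0,0,0,0,0],[0,-0.03,0,0,0,0],[0,-0.05,0,0,0,0],[0,-0.05,0,0,0,0],[0,-0.05,0,0,0,0],[0,-0.05,0,0,0,0],[0,-0.05,0,0,0,0],[0,-0.05,0,0,0,0],[0,-0.05,0,0,0,0],[0,-0.05,0,0,0,0],[0,-0.05,0,0,0,0],[0,-0.05,0,0,0,0],[0,-0.05,0,0,0,0],[0,-0.05,0,0,0,0],[0,-0.05,0,0,0,0],[0,-0.05,0,0,0,0],[0,-0.05,0,0,0,0],[0,-0.05,0,0,0,0]]}}

```text
clock: 27.1
tool_pos: [0.5427, -0.1247, 0.1586]
orientation: [-180.0, -0.0, -10.1]
force: [0.2, 0.1, -1.3]
opening: 0.012
gripper_force: 30.0
```

>>> {"name": "play_rows", "arguments": {"plan": [[0,-0.05,0,0,0,0],[0,-0.05,0,0,0,0],[0,-0.05,0,0,0,0],[0,-0.05,0,0,0,0],[0,-0.05,0,0,0,0],[0,-0.05,0,0,0,0],[0,-0.05,0,0,0,0],[0,-0.05,0,0,0,0],[0,-0.1,0,0,0,0],[0,-0.2,0,0,0,0],[0,-0.3,0,0,0,0],[0,-0.3,0,0,0,0],[0,-0.2,0,0,0,0],[0,-0.1,0,0,0,0],[-0.2,0,0,0,0,0],[-0.5,0,0,0,0,0],[-0.8,0,0,0,0,0],[-1,0,0,0,0,0],[-0.8,0,0,0,0,0],[-0.4,0,0,0,0,0]]}}

```text
clock: 28.77
tool_pos: [0.5074, -0.1023, 0.1587]
orientation: [-180.0, 0.0, -10.1]
force: [-0.5, -0.9, -0.7]
opening: 0.0121
gripper_force: 30.0
```

```bash
python3 - <<'E'
from m import *
bar(3)
for i in range(8):
    c=['wrist','side'][i%2]
    s=snapshot(c); d=spot_in(c,'hook'); t=get_obs()['clock']
    if d: print(c,round(t,2),np.round(d[0]['position'],3),round(d[0]['score'],2), np.round(stand(d[0]['position'])*1e3))
L=[]
save('wrist','w3.png')
E
```

```text
28.77 tcp [ 0.5074 -0.1023  0.1587] [-180.     0.   -10.1] F [-0.49 -0.86 -0.68]
wrist 1 bar [ 0.5875 -0.1165  0.2054] in tool mm [ 81.4  -0.2 -46.7]
side 3 bar [ 0.5933 -0.1146  0.2045] in tool mm [ 86.7  -3.1 -45.9]
wrist 29.47 [ 0.612 -0.158  0.185] 0.64 [-23.   0.]
side 29.57 [0.736 0.202 0.036] 0.39 [ 35. 376.]
wrist 29.67 [ 0.609 -0.157  0.182] 0.78 [-26.   0.]
side 29.77 [ 0.76  -0.166  0.131] 0.74 [124.  19.]
wrist 29.87 [ 0.612 -0.156  0.182] 0.9 [-24.   2.]
side 29.97 [ 0.64  -0.153  0.24 ] 0.49 [ 3. 10.]
wrist 30.07 [ 0.611 -0.159  0.184] 0.7 [-24.  -1.]
side 30.17 [ 0.637 -0.154  0.239] 0.44 [0. 8.]
```

View pics/w3.png

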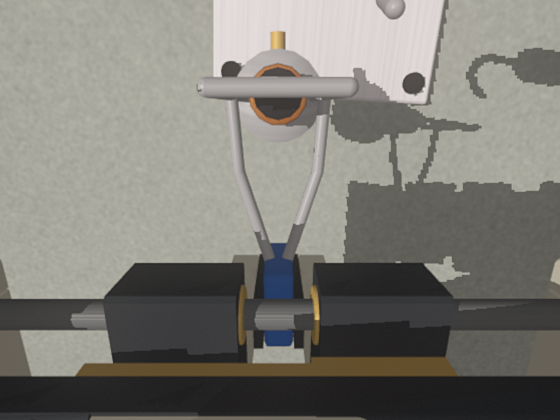

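The hook hangs still, with its tip at (393,8) and the bar middle at (278,88). I'll compute the offset between them by rays in this one camera.

```bash
python3 - <<'E'
from m import *
s=snapshot('wrist'); o=get_obs(); p=np.array(o['tool_pos']); M=R.from_euler('xyz',o['orientation'],degrees=True).as_matrix()
def ray(u,v,z):
    d=rot(s)@[(u-s['cx'])/s['fx'],(v-s['cy'])/s['fy'],1]; c=np.array(s['position']); return M.T@(c+d*(z-c[2])/d[2]-p)*1e3
print('cam',np.round(s['position'],3))
for u in (198,278,357): print('bar',np.round(ray(u,87,.206),1))
for z in (.187,.194,.201): print('tip',np.round(ray(393,8,z),1))
E
```

```text
cam [ 0.589 -0.118  0.297]
bar [ 86.1 -18.5 -47.4]
bar [ 86.1   1.3 -47.4]
bar [ 86.1  20.8 -47.4]
tip [108.   33.7 -28.4]
tip [106.3  31.6 -35.4]
tip [104.6  29.5 -42.4]
```

>>> {"name": "play_rows", "arguments": {"plan": [[0,0.2,0,0,0,0],[0,0.4,-0.1,0,0,0],[0,0.5,-0.1,0,0,0],[0,0.6,0,0,0,0],[0,0.6,0,0,0,0],[0,0.4,0,0,0,0],[0,0.3,0,0,0,0],[0,0.1,0,0,0,0],[0,0,0,0,0,0],[0,0,0,0,0,0]]}}

```text
clock: 31.1
tool_pos: [0.5036, -0.133, 0.1605]
orientation: [-180.0, -0.0, -10.2]
force: [0.4, -0.5, -1.1]
opening: 0.0116
gripper_force: 30.0
```

```bash
python3 - <<'E'
from m import *
bar(2)
for i in range(3):
    s=snapshot('wrist'); d=spot_in('wrist','hook'); t=get_obs()['clock']
    o=get_obs(); p=np.array(o['tool_pos']); M=R.from_euler('xyz',o['orientation'],degrees=True).as_matrix()
    if d: print(round(t,2),'hook in tool',np.round(M.T@(np.array(d[0]['position'])-p)*1e3,1))
a=save('wrist','w4.png')
s=snapshot('side'); x,y=map(int,px(s,(.615,-.15,.2)))
cv2.imwrite('pics/c4.png',np.hstack([cv2.resize(a['frame'][:210,130:430,::-1],(430,300)),cv2.resize(s['frame'][y-30:y+30,x-36:x+36,::-1],(360,300),interpolation=cv2.INTER_CUBIC)]))
E
```

```text
31.1 tcp [ 0.5036 -0.133   0.1605] [-180.    -0.   -10.2] F [ 0.45 -0.5  -1.11]
wrist 2 bar [ 0.5844 -0.1486  0.2072] in tool mm [ 82.3   1.1 -46.7]
side 2 bar [ 0.5889 -0.1454  0.2068] in tool mm [ 86.1  -2.9 -46.2]
31.6 hook in tool [78.  -1.9 -4.2]
31.7 hook in tool [110.4   4.3 -24.9]
31.8 hook in tool [108.9   1.9 -24.4]
```

View pics/c4.png

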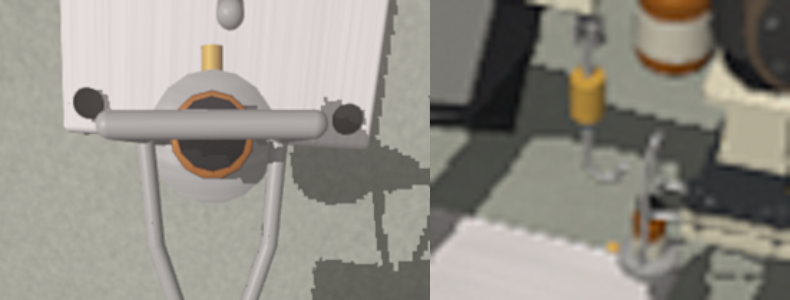

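The tip is about 3 mm right of the bar's middle. I'll trim that and advance so the bar passes over the tip.

>>> {"name": "play_rows", "arguments": {"plan": [[0,0.1,0,0,0,0],[0.1,0.2,0,0,0,0],[0.2,0,0,0,0,0],[0.25,0,0,0,0,0],[0.25,0,0,0,0,0],[0.25,0,0,0,0,0],[0.25,0,0,0,0,0],[0.25,0,0,0,0,0],[0.25,0,0,0,0,0],[0.25,0,0,0,0,0],[0.25,0,0,0,0,0],[0.25,0,0,0,0,0],[0.25,0,0,0,0,0],[0.25,0,0,0,0,0],[0.25,0,0,0,0,0],[0.2,0,0,0,0,0],[0.1,0,0,0,0,0],[0,0,0,0,0,0],[0,0,0,0,0,0]]}}

```text
clock: 33.48
tool_pos: [0.5385, -0.1423, 0.1605]
orientation: [180.0, 0.0, -10.1]
force: [0.2, 0.4, -0.7]
opening: 0.012
gripper_force: 30.0
```

```bash
python3 - <<'E'
from m import *
bar(3)
a=snapshot('wrist')
s=snapshot('side'); x,y=map(int,px(s,(.615,-.15,.19)))
b=snapshot('scene'); x2,y2=map(int,px(b,(.615,-.15,.19)))
cv2.imwrite('pics/c5.png',np.hstack([cv2.resize(a['frame'][:240,140:420,::-1],(280,240)),cv2.resize(s['frame'][y-24:y+24,x-24:x+24,::-1],(240,240),interpolation=cv2.INTER_CUBIC),cv2.resize(b['frame'][y2-24:y2+24,x2-24:x2+24,::-1],(240,240),interpolation=cv2.INTER_CUBIC)]))
E
```

```text
33.48 tcp [ 0.5385 -0.1423  0.1605] [180.    0.  -10.1] F [ 0.2   0.35 -0.69]
wrist 3 bar [ 0.6185 -0.1571  0.2071] in tool mm [ 81.4   0.4 -46.6]
side 3 bar [ 0.6248 -0.1567  0.195 ] in tool mm [ 87.5  -1.  -34.5]
```

View pics/c5.png

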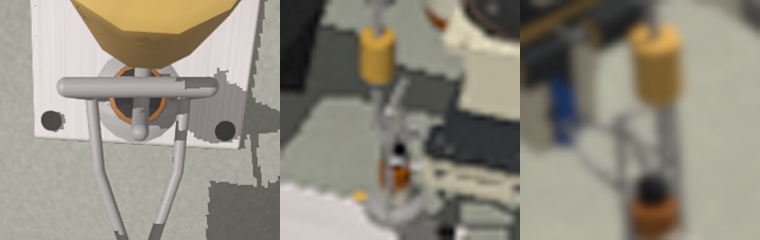

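The hook's tip (138,130) is inside the bail window, centred, and the bar is over the bowl but slightly nearer the tip than I want. I'll go 4 mm further, then down to just above the highest possible seat.

>>> {"name": "play_rows", "arguments": {"plan": [[0.1,0,0,0,0,0],[0.1,0,0,0,0,0],[0.1,0,0,0,0,0],[0.1,0,0,0,0,0],[0,0,0.1,0,0,0],[0,0,0.2,0,0,0],[0,0,0.25,0,0,0],[0,0,0.25,0,0,0],[0,0,0.25,0,0,0],[0,0,0.25,0,0,0],[0,0,0.25,0,0,0],[0,0,0.2,0,0,0],[0,0,0.15,0,0,0],[0,0,0.1,0,0,0],[0,0,0,0,0,0],[0,0,0,0,0,0]]}}

```text
clock: 35.57
tool_pos: [0.5425, -0.143, 0.1406]
orientation: [180.0, -0.0, -10.1]
force: [-0.1, -0.8, -0.3]
opening: 0.012
gripper_force: 30.0
```

```bash
cat > f.py <<'E'
from m import *
L=[]
for i in range(6): snapshot('wrist'); o=get_obs(); L.append(np.r_[o['force'],o['moment']])
print(round(o['clock'],2),np.round(o['tool_pos'],4),'F',np.round(np.mean(L,0),2),'sd',np.round(np.std(L,0),2),'grip',o['gripper_force'])
d=[d['position'] for d in spot_point('wrist','amber_carrier_bar')]; print('bar',np.round(d,4))
E
python3 f.py
```

```text
35.87 [ 0.5425 -0.143   0.1407] F [-0.08 -0.51 -1.27 -0.    0.08 -0.02] sd [0.62 0.54 0.27 0.03 0.03 0.03] grip 29.974766671657562
bar [[ 0.6227 -0.1563  0.1868]]
```

>>> {"name": "play_rows", "arguments": {"plan": [[0,0,0.05,0,0,0],[0,0,0.05,0,0,0],[0,0,0.05,0,0,0],[0,0,0.05,0,0,0],[0,0,0.05,0,0,0],[0,0,0.05,0,0,0]]}}

```text
clock: 36.42
tool_pos: [0.5424, -0.143, 0.1375]
orientation: [180.0, 0.0, -10.1]
force: [-0.8, -0.2, -1.2]
opening: 0.012
gripper_force: 30.0
```

>>> {"name": "play_rows", "arguments": {"plan": [[0,0,0.04,0,0,0],[0,0,0.04,0,0,0],[0,0,0.04,0,0,0]]}}

```text
clock: 36.67
tool_pos: [0.5425, -0.143, 0.1363]
orientation: [180.0, -0.0, -10.1]
force: [0.5, 0.5, -1.2]
opening: 0.0118
gripper_force: 30.0
```

```bash
python3 f.py
```

```text
36.97 [ 0.5425 -0.143   0.1364] F [-0.05 -0.13 -0.81 -0.02  0.11  0.  ] sd [0.55 0.4  0.63 0.03 0.02 0.03] grip 29.974516332149506
bar [[ 0.6252 -0.1564  0.1818]]
```

>>> {"name": "play_rows", "arguments": {"plan": [[0,0,0.04,0,0,0],[0,0,0.04,0,0,0],[0,0,0.04,0,0,0]]}}

```text
clock: 37.27
tool_pos: [0.5424, -0.143, 0.1351]
orientation: [-180.0, -0.0, -10.1]
force: [-0.7, -0.2, -0.0]
opening: 0.0122
gripper_force: 30.0
```

```bash
sed -i 's/range(6)/range(4)/' f.py; python3 f.py
```

```text
37.47 [ 0.5424 -0.143   0.1352] F [ 0.07  0.32 -1.09  0.02  0.09 -0.  ] sd [0.44 0.27 0.33 0.02 0.03 0.02] grip 29.974609315395355
bar [[ 0.6203 -0.1558  0.1793]]
```

>>> {"name": "play_rows", "arguments": {"plan": [[0,0,0.04,0,0,0],[0,0,0.04,0,0,0],[0,0,0.04,0,0,0]]}}

```text
clock: 37.77
tool_pos: [0.5424, -0.143, 0.1339]
orientation: [180.0, 0.0, -10.1]
force: [-0.5, -0.2, -0.4]
opening: 0.0121
gripper_force: 30.0
```

```bash
python3 f.py
```

```text
37.97 [ 0.5424 -0.143   0.1339] F [ 0.14 -0.28 -0.91 -0.01  0.12  0.03] sd [0.35 0.36 0.57 0.03 0.04 0.03] grip 29.974581599235535
bar [[ 0.6214 -0.158   0.1773]
 [ 0.6243 -0.1613  0.172 ]]
```

>>> {"name": "play_rows", "arguments": {"plan": [[0,0,0.04,0,0,0],[0,0,0.04,0,0,0],[0,0,0.04,0,0,0]]}}

```text
clock: 38.27
tool_pos: [0.5424, -0.1429, 0.1327]
orientation: [-180.0, 0.0, -10.1]
force: [-0.4, -0.4, -1.6]
opening: 0.0116
gripper_force: 30.0
```

```bash
python3 f.py
```

```text
38.47 [ 0.5424 -0.143   0.1327] F [ 0.2  -0.21 -0.94  0.02  0.12  0.01] sd [0.47 0.46 0.34 0.04 0.03 0.03] grip 29.974509179592133
bar [[ 0.6218 -0.1566  0.1785]]
```

>>> {"name": "play_rows", "arguments": {"plan": [[0,0,0.04,0,0,0],[0,0,0.04,0,0,0],[0,0,0.04,0,0,0]]}}

```text
clock: 38.77
tool_pos: [0.5425, -0.143, 0.1315]
orientation: [180.0, 0.0, -10.1]
force: [0.8, 0.3, -1.1]
opening: 0.0117
gripper_force: 30.0
```

```bash
python3 f.py
```

```text
38.97 [ 0.5424 -0.143   0.1315] F [ 0.15  0.36 -0.7  -0.04  0.09  0.02] sd [0.85 0.46 0.3  0.04 0.04 0.02] grip 29.974538683891296
bar [[ 0.6228 -0.1566  0.1773]]
```

>>> {"name": "play_rows", "arguments": {"plan": [[0,0,0.03,0,0,0],[0,0,0.04,0,0,0],[0,0,0.03,0,0,0]]}}

```text
clock: 39.27
tool_pos: [0.5424, -0.143, 0.1305]
orientation: [-180.0, 0.0, -10.1]
force: [0.1, 0.9, -0.6]
opening: 0.0118
gripper_force: 30.0
```

```bash
python3 f.py
```

```text
39.47 [ 0.5424 -0.143   0.1305] F [-0.03  0.15 -0.75 -0.01  0.08  0.01] sd [0.63 0.14 0.28 0.02 0.02 0.04] grip 29.974671006202698
bar [[ 0.6242 -0.1594  0.1761]]
```

>>> {"name": "play_rows", "arguments": {"plan": [[0,0,0.03,0,0,0],[0,0,0.04,0,0,0],[0,0,0.03,0,0,0]]}}

```text
clock: 39.77
tool_pos: [0.5424, -0.143, 0.1295]
orientation: [180.0, 0.0, -10.1]
force: [-0.1, 0.1, 0.3]
opening: 0.0118
gripper_force: 30.0
```

```bash
python3 f.py
```

```text
39.97 [ 0.5425 -0.143   0.1296] F [ 0.29  0.08 -1.   -0.    0.1   0.  ] sd [0.54 0.28 0.53 0.03 0.02 0.02] grip 29.974641501903534
bar [[ 0.6229 -0.1578  0.1747]]
```

>>> {"name": "play_rows", "arguments": {"plan": [[0,0,0.03,0,0,0],[0,0,0.04,0,0,0],[0,0,0.03,0,0,0]]}}

```text
clock: 40.27
tool_pos: [0.5424, -0.143, 0.1285]
orientation: [-180.0, -0.0, -10.1]
force: [0.3, 0.6, -1.2]
opening: 0.0121
gripper_force: 30.0
```

```bash
python3 f.py
```

```text
40.47 [ 0.5424 -0.1429  0.1285] F [-0.2   0.2  -1.02 -0.03  0.1  -0.  ] sd [0.22 0.41 0.38 0.01 0.01 0.02] grip 29.974597692489624
bar [[ 0.6213 -0.1583  0.1756]
 [ 0.6288 -0.1644  0.0606]]
```

>>> {"name": "play_rows", "arguments": {"plan": [[0,0,0.03,0,0,0],[0,0,0.04,0,0,0],[0,0,0.03,0,0,0]]}}

```text
clock: 40.77
tool_pos: [0.5424, -0.1429, 0.1275]
orientation: [-180.0, 0.0, -10.1]
force: [-0.1, -0.5, -2.0]
opening: 0.0116
gripper_force: 30.0
```

```bash
python3 f.py
```

```text
40.97 [ 0.5424 -0.143   0.1275] F [ 0.22 -0.15 -1.12 -0.02  0.1   0.  ] sd [0.56 0.18 0.4  0.03 0.01 0.02] grip 29.974662959575653
bar [[ 0.6209 -0.1564  0.1736]]
```

>>> {"name": "play_rows", "arguments": {"plan": [[0,0,0.03,0,0,0],[0,0,0.04,0,0,0],[0,0,0.03,0,0,0]]}}

```text
clock: 41.27
tool_pos: [0.5425, -0.143, 0.1265]
orientation: [-180.0, -0.0, -10.1]
force: [-0.5, -0.4, -0.8]
opening: 0.0117
gripper_force: 30.0
```

```bash
python3 f.py
```

```text
41.47 [ 0.5425 -0.143   0.1266] F [ 0.16  0.11 -0.89 -0.01  0.08 -0.04] sd [0.1  0.4  0.4  0.02 0.04 0.02] grip 29.97466117143631
bar [[ 0.6222 -0.158   0.1709]]
```

>>> {"name": "play_rows", "arguments": {"plan": [[0,0,0.03,0,0,0],[0,0,0.04,0,0,0],[0,0,0.03,0,0,0]]}}

```text
clock: 41.77
tool_pos: [0.5424, -0.143, 0.1255]
orientation: [-180.0, 0.0, -10.1]
force: [0.5, -1.1, -0.7]
opening: 0.0115
gripper_force: 30.0
```

```bash
python3 f.py
```

```text
41.97 [ 0.5424 -0.143   0.1255] F [ 0.16  0.13 -1.22 -0.03  0.1  -0.  ] sd [0.38 0.46 0.53 0.04 0.03 0.03] grip 29.97474879026413
bar [[ 0.6224 -0.1594  0.1719]]
```

>>> {"name": "play_rows", "arguments": {"plan": [[0,0,0.03,0,0,0],[0,0,0.04,0,0,0],[0,0,0.03,0,0,0]]}}

```text
clock: 42.27
tool_pos: [0.5428, -0.143, 0.1248]
orientation: [180.0, -0.0, -10.1]
force: [-0.3, 0.0, 1.3]
opening: 0.012
gripper_force: 30.0
```

```bash
python3 f.py
```

```text
42.47 [ 0.5427 -0.143   0.1248] F [-0.74  0.7   1.95 -0.03 -0.04  0.01] sd [0.43 0.35 0.39 0.01 0.02 0.01] grip 29.97500091791153
bar []
```

The hook takes the load: Fz rose by about 3 N, with the bar at z ≈ 0.171, which fits a slightly low pivot. I'll ease off a hair and hold before letting go.

>>> {"name": "play_rows", "arguments": {"plan": [[0,0,-0.01,0,0,0],[0,0,0,0,0,0],[0,0,0,0,0,0],[0,0,0,0,0,0]]}}

```text
clock: 42.85
tool_pos: [0.5426, -0.143, 0.1248]
orientation: [-180.0, -0.0, -10.1]
force: [-0.6, -0.3, 3.0]
opening: 0.0118
gripper_force: 30.0
```

```bash
python3 f.py; python3 - <<'E'
from m import *
a=snapshot('wrist')
s=snapshot('side'); x,y=map(int,px(s,(.615,-.15,.17)))
b=snapshot('scene'); x2,y2=map(int,px(b,(.615,-.15,.17)))
cv2.imwrite('pics/c6.png',np.hstack([a['frame'][:240,140:420,::-1],cv2.resize(s['frame'][y-24:y+24,x-24:x+24,::-1],(240,240),interpolation=cv2.INTER_CUBIC),cv2.resize(b['frame'][y2-24:y2+24,x2-24:x2+24,::-1],(240,240),interpolation=cv2.INTER_CUBIC)]))
E
```

```text
43.05 [ 0.5426 -0.143   0.1248] F [-0.01 -0.16  2.5  -0.12 -0.28  0.01] sd [0.42 0.26 0.14 0.01 0.03 0.02] grip 29.975146651268005
bar [[ 0.6242 -0.1605  0.1711]]
```

View pics/c6.png

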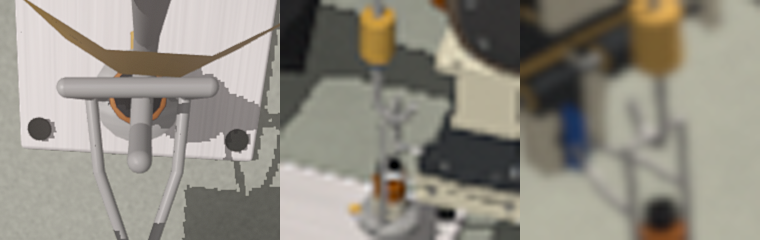

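The bar sits in the bowl, crossing the hook at (140,87) with the tip at (140,160) in the window. I'll relieve the preload and open the fingers.

>>> {"name": "play_rows", "arguments": {"plan": [[0,0,-0.01,0,0,0],[0,0,-0.01,0,0,0],[0,0,0,0,0,0],[0,0,0,0,0,0]]}}

```text
clock: 43.58
tool_pos: [0.5425, -0.1429, 0.1249]
orientation: [-180.0, -0.0, -10.1]
force: [0.3, -0.2, 1.9]
opening: 0.012
gripper_force: 30.0
```

```bash
python3 f.py
```

```text
43.78 [ 0.5425 -0.143   0.1249] F [ 0.46 -0.01  2.41 -0.12 -0.36  0.01] sd [0.49 0.75 0.21 0.02 0.03 0.04] grip 29.975375533103943
bar [[ 0.6221 -0.1573  0.1697]]
```

>>> {"name": "play_rows", "arguments": {"plan": [[0,0,-0.02,0,0,0],[0,0,-0.01,0,0,0],[0,0,0,0,0,0],[0,0,0,0,0,0]]}}

```text
clock: 44.17
tool_pos: [0.5422, -0.1429, 0.125]
orientation: [180.0, 0.0, -10.1]
force: [0.5, -0.0, 1.3]
opening: 0.012
gripper_force: 30.0
```

```bash
python3 f.py
```

```text
44.37 [ 0.5422 -0.1429  0.125 ] F [ 0.07  0.22  0.41 -0.02 -0.04 -0.01] sd [0.42 0.68 0.56 0.02 0.03 0.01] grip 29.97495174407959
bar [[ 0.6235 -0.1572  0.173 ]]
```

The load is now about the carrier's own weight. Releasing.

>>> {"name": "play_rows", "arguments": {"plan": [[0,0,0,0,0,0],[0,0,0,0,0,0],[0,0,0,0,0,0],[0,0,0,0,0,0],[0,0,0,0,0,0],[0,0,0,0,0,0],[0,0,0,0,0,0],[0,0,0,0,0,0],[0,0,0,0,0,0],[0,0,0,0,0,0],[0,0,0,0,0,0],[0,0,0,0,0,0]], "grip": 6}}

```text
clock: 45.42
tool_pos: [0.5425, -0.143, 0.1252]
orientation: [-180.0, -0.0, -10.1]
force: [-0.0, -0.4, 0.9]
opening: 0.0595
gripper_force: 0.0
```

```bash
python3 - <<'E'
from m import *
o=get_obs(); p=np.array(o['tool_pos']); M=R.from_euler('xyz',o['orientation'],degrees=True).as_matrix()
for i in range(4):
    snapshot('wrist')
    print(round(get_obs()['clock'],2),[ (t[-3:],np.round(M.T@(np.array(d['position'])-p)*1e3,1)) for t in ['amber_carrier_bar','amber_carrier_tab'] for d in spot_point('wrist',t)[:1]])
E
```

```text
45.47 [('bar', array([ 80.6,   1.5, -43.5])), ('tab', array([0.5, 1.3, 4.3]))]
45.62 [('bar', array([ 79.9,   1.7, -44. ])), ('tab', array([3.7, 2.6, 1.3]))]
45.77 [('bar', array([ 81.1,   2. , -48.7])), ('tab', array([-0. ,  3.5,  1.5]))]
45.92 [('bar', array([ 80.6,   0. , -47.6])), ('tab', array([ 4. , -0.2,  2.1]))]
```

>>> {"name": "play_rows", "arguments": {"plan": [[-0.1,0,0,0,0,0],[-0.3,0,0,0,0,0],[-0.6,0,0,0,0,0],[-0.8,0,0,0,0,0],[-0.8,0,0,0,0,0],[-0.8,0,0,0,0,0],[-0.8,0,0,0,0,0],[-0.8,0,0,0,0,0],[-0.8,0,0,0,0,0],[-0.8,0,0,0,0,0],[-0.6,0,0,0,0,0],[-0.3,0,0,0,0,0],[0,0,0,0,0,0],[0,0,0,0,0,0],[0,0,0,0,0,0],[0,0,0,0,0,0]]}}

```text
clock: 47.35
tool_pos: [0.469, -0.1298, 0.1251]
orientation: [180.0, -0.0, -10.1]
force: [0.1, 0.7, 0.6]
opening: 0.0602
gripper_force: 0.0
```

```bash
python3 - <<'E'
from m import *
for i in range(8):
    c=['side','scene'][i%2]; snapshot(c); r=[]
    for t in ['amber_carrier_bar','amber_carrier_tab','hook']:
        f=spot_in if t=='hook' else spot_point
        r+=[np.round(d['position'],3).tolist() for d in f(c,t)[:1]] or ['-']
    print(c,round(get_obs()['clock'],2),r)
E
```

```text
side 47.55 [[0.626, -0.156, 0.169], [0.635, -0.164, -0.002], [0.64, -0.152, 0.238]]
scene 47.75 [[0.619, -0.158, 0.172], [0.544, -0.144, 0.125], [0.642, -0.166, 0.244]]
side 47.95 [[0.627, -0.155, 0.169], [0.546, -0.142, 0.124], '-']
scene 48.15 [[0.62, -0.16, 0.172], [0.544, -0.142, 0.123], [0.643, -0.168, 0.244]]
side 48.35 [[0.628, -0.156, 0.169], [0.542, -0.143, 0.124], '-']
scene 48.55 [[0.622, -0.159, 0.173], [0.547, 0.278, -0.002], [0.641, -0.168, 0.242]]
side 48.75 [[0.626, -0.153, 0.173], [0.546, -0.14, 0.122], '-']
scene 48.95 [[0.622, -0.159, 0.172], [0.542, -0.143, 0.124], '-']
```

The carrier hangs upright and still, with the bar and tab 47 mm apart in height and their positions constant. Handing in.

```bash
python3 -c "
from plant import *
print(close_job())"
```

```text
the job is handed in; nothing more can be done
None
```

I stilled the hook with the carrier, hung the carrier by its bail (the hook was felt to take the weight before release), and handed the job in; no verdict was returned, and the last camera readings showed the carrier upright and still.

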